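# Set and lock the air regulator, then hold the blow-down lever level

### The arm

A 6-joint arm with a two-finger parallel gripper is mounted at the origin on the work surface. World frame = base frame: x ahead of the robot, y to its left, z up, the work surface at z = 0. Lengths are in m, angles in rad, forces in N, time in s.
With the tool pointing down it reaches from about 0.35 to 0.775 m from the base axis. Payload 5.5 kg.
Tool frame: the origin (TCP) lies at the very end of the fingers, on their centre line; the grasp point (between the pads) lies 19 mm behind it (env.grip_point_offset is the distance from the TCP to the grasp point, in m); z points along the fingers, y is the line along which they close (so a half turn about z gives the same grasp; the last joint's range is limited). The gripper opens to 85 mm and grips with 20 to 120 N. Pads are 22 mm wide; open, the fingers measure 114 mm over their backs; the gripper's body (76 mm by 85 mm) begins 54 mm behind the grasp point. The pads swing forward as they close: fully open they stand 13 mm farther back than shut.
Start: joints at [-1.242, 0.313, 0.046, 1.304, 0, 1.431], TCP at [0.26, -0.513, 0.231] pointing down, gripper open.
Joint ranges: [-2.76, 2.76], [-0.86, 1.69], [-1.03, 1.26], [-2.2, 2.34], [-1.47, 1.5], [-3.14, 3.14]. Speed limits (rad/s): [2.57, 2.57, 3.14, 3.14, 3.14, 3.14].

### API

Orientations are given as a unit quaternion [w, x, y, z].
In Python, from workcell import sensors, imaging, workorder, env gives the robot as it stands.
- The arm moves only by the shell command python3 -m handwheel 'ROWS' [FORCE]. ROWS is JSON, a list of rows, each a list of 5 numbers: the shift along the tool's x, y, z in mm, then the turn about the tool's z in rad, then the opening, from 0 (shut) to 1 (fully open). A call has 1 to 8 rows; each row is the pose to reach, as a shift and turn from the pose commanded when the call began, along the tool's axes at that moment; what a row does not reach only later rows make up. A row lasts 1/10 s, in which the tool goes at most 50 mm and 8.59 degrees, less where a joint would pass 70% of its speed; a pose out of reach is approached as far as the arm can. A call with a gripper value outside its range is refused whole. The fingers move at their own pace and stop on an object; FORCE is the grip in N (left out, the last holds). Time passes only in rows, so rows that repeat a pose let the fingers close. It gives the time, the measured TCP pose, the force, the opening and the grip force at its end, in the units of the state.
- sensors.get_state(): the state, without advancing time (a new reading comes with each control period).
- imaging.read_camera(name): name is "side" or "top" or "wrist"; returns a dict with "color" (400x640x3 uint8, blue, green, red), "z_map" (400x640 float32, m along the optical axis (not along the pixel's ray), 0 where there is no reading), "fx", "fy", "cx", "cy" (pixels), "xyz" and "rotation" of the camera in the world. Camera axes: x right, y down, z forward; pixel columns grow to the right and rows downward; lengths in m; the calibration is good to about 2 mm. A picture is of the moment at which its call begins.
- workorder.hand_in(): hands the job in; it is judged then, once.
The state is a dict: "clock": time; "joint_pos": joint angles; "qvel": joint speeds; "tau": joint torques, N m; "tcp_pos": TCP position; "orientation": TCP orientation; "wrist_force": force on the tool from outside, world axes, zero at the start; "ft_torque": the same for the moment, N m; "finger_gap": finger opening in m; "grip_force": force on a finger pad.
Only numpy, scipy, OpenCV 4.12 (cv2) and the standard library are available. Lean on these libraries where they do the work, as an engineer would, in place of code of your own. Each camera call takes 0.05 s, during which the arm holds its last target. There are 200 camera calls.

### The job

Turn the air regulator knob until its pointer points at the set mark beside the dial, then slide the lock hood fully over the knob. Only then press the blow-down valve's spring lever with the gripper until it lies level with the top edges of its side cheeks (half travel, never near its bottom stop), and finish while still holding it there: do not let go. Leave the wrench, carton and tin where they are.

Things in the scene. Friction and masses are not known exactly. Their poses are not given: they have to be found in the camera images.
- station: air station, a dark steel base plate 170 x 320 x 20 mm fixed to the bench (place and yaw vary; it may be left or right of the valve). Origin: centre of its underside; x across, y along its length, z up. The knob's vertical axis is at x 0, y -70 mm; a small round gauge (top 52 mm high) is at x 0, y +136 mm
- knob (a joint): turn of the regulator knob, rad, growing clockwise seen from above, range -1.2 to 1.2; at 0 the pointer points along the station's +x; stays where left, about 0.08 N m of friction. It always starts anticlockwise of the mark, by 0.4 to 1.4 rad
- knob_grip (a point): on the knob's axis, 64 mm above the bench, its x axis along the bar grip towards the pointer: black bar grip 46 mm long, 14 mm thick, its sides free from 42 to 73 mm above the bench (below it a round skirt 52 mm in diameter)
- knob_pointer (a point): tip of the knob's white pointer, 40 mm from the axis, in line with the bar grip, 35 mm above the bench; when set it is within a few mm of mark_tip seen from above
- mark_tip (a point): the place the pointer tip must come to, 40 mm from the knob's axis: it lies just in front of the steel set mark (a block 10 mm wide and 12 mm long, 34 mm high, fixed beside the dial; its angle varies)
- hood (a joint): slide of the lock hood, m: 0 open to 0.135 at the end stop, centred over the knob; grows along the station's -y; starts between 0 and 0.02; about 3 N of friction, stays where left
- hood_fin (a point): centre of the top edge of the hood's grip fin, 118 mm above the bench. Hood: 136 mm (station x) x 90 mm (station y), aluminium sides and a clear roof whose top is 87 mm above the bench (a flat strip at the fin's foot to 89 mm); grey plastic fin 56 mm along station x, 12 mm thick along station y, rising 31 mm from the roof. Only sides and roof: open at both ends, it passes over the knob
- valve: blow-down valve, fixed to the bench: foot plate 150 x 90 x 12 mm, grey block under the pivot, two steel cheeks (5 mm thick, 47 mm apart over their outsides) with level top edges 104 mm above the bench. Origin: centre of its underside; the lever reaches from the pivot (x +55 mm) along the valve's -x
- lever (a joint): push of the lever, rad: 0 released (sloping 0.4 rad up towards its pad), 0.4 level, 0.8 bottom stop. A spring pushes it back up: at the pad about 4 N at 0, 8 N when level, 11 N at the bottom
- lever_pivot (a point): pivot of the lever, 100 mm above the bench; its x axis lies along the lever, pointing away from the pad
- lever_pad (a point): centre of the top face of the round rubber-faced pad (36 mm in diameter) near the free end of the steel lever, 105 mm from the pivot along the lever and 8 mm above its centre line; free of the cheeks; about 148 mm above the bench when released, 108 mm when level, 67 mm at the bottom
- wrench: loose steel wrench 170 mm long lying on the bench; leave alone
- carton: loose cardboard carton 100 x 140 x 70 mm; origin at the centre of its underside; leave alone
- tin: loose tin 66 mm in diameter, 85 mm high; origin at the centre of its underside; leave alone
Not all that is in view belongs to the job. Leave any pink look-alike of the valve alone.

How it is judged:
By the outcome, as a careful person would: the job done as asked, in the order asked, and still so for the second after the job is handed in, while the arm keeps its last pose, push and grip.
It also fails if it takes over 61 s, if anything falls off the work surface, if the arm or the gripper's body presses on something with over 40 N, if the wrist force passes 120 N, or if a joint passes its speed limit or range.

## Working session

There is one attempt and no reset: what is moved stays moved. The work goes in short steps, Python scripts to look and compute and a shell command to move; the robot and the scene stay as the last step left them, time stands still between calls to the robot, and variables do not carry over. Pictures are saved under pics/ and viewed, at most 10 in all, crops included, and the job is handed in when it is done.

```bash
ls; mkdir -p pics
cat > h.py <<'E'
import numpy as np, cv2
from workcell import sensors, imaging, workorder, env
def grab(n):
    c=imaging.read_camera(n); np.savez('/tmp/'+n+'.npz',**c); return c
def load(n): return dict(np.load('/tmp/'+n+'.npz'))
def R(c):
    r=np.array(c['rotation'],float)
    if r.shape==(3,3): return r
    w,x,y,z=r.ravel()
    from scipy.spatial.transform import Rotation as T
    return T.from_quat([x,y,z,w]).as_matrix()
def ray(c,u,v): return R(c)@np.array([(u-c['cx'])/c['fx'],(v-c['cy'])/c['fy'],1.])
def onplane(c,u,v,z):
    d=ray(c,u,v); o=np.array(c['xyz']); return o+d*(z-o[2])/d[2]
def cloud(c):
    v,u=np.mgrid[0:400,0:640]; z=c['z_map']
    p=np.stack([(u-c['cx'])/c['fx']*z,(v-c['cy'])/c['fy']*z,z],-1)
    return p@R(c).T+np.array(c['xyz'])
def proj(c,p):
    q=R(c).T@(np.array(p)-np.array(c['xyz'])); return c['fx']*q[0]/q[2]+c['cx'],c['fy']*q[1]/q[2]+c['cy']
def tool(p):
    "world displacement to point p in tool axes (mm)"
    from scipy.spatial.transform import Rotation as T
    s=sensors.get_state(); w,x,y,z=s['orientation']; M=T.from_quat([x,y,z,w]).as_matrix()
    return M.T@(np.array(p)-np.array(s['tcp_pos']))*1000, M
E
python3 - <<'E'
from h import *
for n in ('top','side'):
    c=grab(n); cv2.imwrite(f'pics/{n}0.png',c['color']); print(n,c['xyz'],R(c).round(3).tolist(),c['fx'],c['cx'],c['cy'])
print(sensors.get_state(), env.grip_point_offset)
E
```

```text
pics
top [ 0.41560051 -0.07629741  1.21967132] [[-0.008, -0.993, 0.119], [-1.0, 0.008, -0.001], [-0.0, -0.119, -0.993]] 445.3733487979477 331.0759754826003 201.92670145135037
side [0.06383469 0.55397315 0.7868782 ] [[-0.797, -0.389, 0.463], [-0.604, 0.504, -0.617], [0.006, -0.771, -0.637]] 442.6381388501876 318.37834471831263 207.6361761443264
{'clock': 0.1, 'joint_pos': array([-1.24159781e+00,  3.13942642e-01,  4.51010827e-02,  1.30356621e+00,
       -1.42515445e-06,  1.43119335e+00]), 'qvel': array([ 0.00229002, -0.00291108,  0.00330847,  0.00132452,  0.00072178,
        0.00108745]), 'tau': array([ 1.34111739e-03, -4.81727672e+01,  2.99243224e+01,  1.27678344e-02,
       -1.59342875e-05,  2.39280058e-05]), 'tcp_pos': array([ 0.25964209, -0.51255194,  0.23049162]), 'orientation': array([-8.02038281e-04,  9.72653383e-01,  2.32260086e-01, -7.69758058e-05]), 'wrist_force': array([-0.14035747,  0.8565649 , -0.39103823]), 'ft_torque': array([ 0.01389793,  0.02478521, -0.01821963]), 'grip_force': 0.0, 'finger_gap': 0.08568720256578874} 0.0187
```

View pics/top0.png

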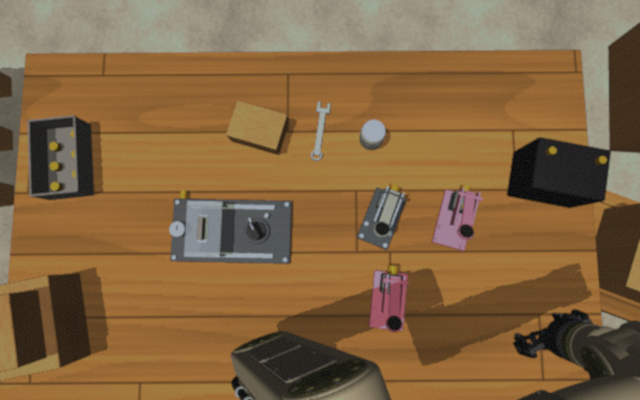

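View pics/side0.png

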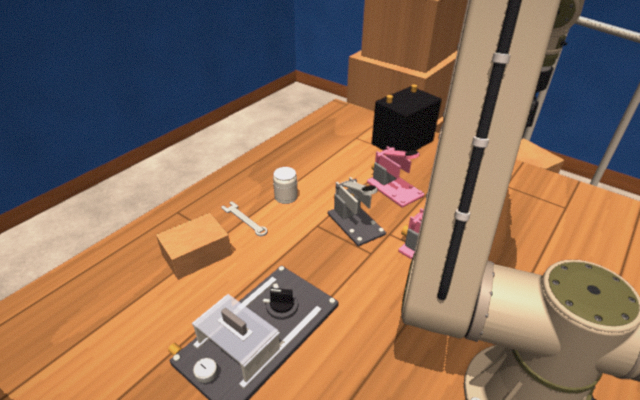

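The top view shows the station at about u 172–293, v 198–264, with the gauge at (178,229), fin at (203,229) and knob at (258,229). The grey valve is at (383,217) with its pad at (383,229), and the two pink valves are decoys. The side view agrees. Next I'll measure the station and valve.

Run:
```python
from h import *
c=load('top'); im=c['color']; P=cloud(c)
hsv=cv2.cvtColor(im,cv2.COLOR_BGR2HSV)
# station plate: non-wood (low saturation) in ROI
roi=np.zeros((400,640),np.uint8); roi[190:270,165:300]=1
m=((hsv[...,1]<90)&(roi>0)&(P[...,2]>0.012)).astype(np.uint8)
m=cv2.morphologyEx(m,cv2.MORPH_OPEN,np.ones((3,3)))
cs,_=cv2.findContours(m,0,2); k=max(cs,key=cv2.contourArea); 
ml=((P[...,2]>0.014)&(P[...,2]<0.026)&(m>0))
q=P[ml]; r=cv2.minAreaRect((q[:,:2]*1000).astype(np.float32)); print('plate rect mm',r)
# fin
f=(P[...,2]>0.105)&(P[...,2]<0.13)&(roi>0); print('fin',f.sum(),P[f].mean(0)*1000,cv2.minAreaRect((P[f][:,:2]*1000).astype(np.float32)))
g=(P[...,2]>0.045)&(P[...,2]<0.06)&(roi>0)&(np.mgrid[0:400,0:640][1]<190); print('gauge',P[g].mean(0)*1000)
kb=(P[...,2]>0.055)&(P[...,2]<0.085)&(roi>0)&(np.mgrid[0:400,0:640][1]>245); print('knob',kb.sum(),P[kb].mean(0)*1000,cv2.minAreaRect((P[kb][:,:2]*1000).astype(np.float32)))
# valve
roi[:]=0; roi[180:255,350:412]=1
v=(P[...,2]>0.005)&(P[...,2]<0.018)&(roi>0); print('foot',cv2.minAreaRect((P[v][:,:2]*1000).astype(np.float32)))
v=(P[...,2]>0.135)&(roi>0); print('pad',v.sum(),P[v].mean(0)*1000)
v=(P[...,2]>0.095)&(P[...,2]<.108)&(roi>0); print('cheek',v.sum(),P[v].mean(0)*1000)
a=cv2.resize(im[190:270,165:300],None,fx=5,fy=5,interpolation=cv2.INTER_CUBIC)
b=cv2.resize(im[180:255,352:412],None,fx=5,fy=5,interpolation=cv2.INTER_CUBIC)
o=np.zeros((400,800,3),np.uint8); o[:,:480]=a[:,195:]; o[:375,490:790]=b
cv2.imwrite('pics/crop.png',o)
```

```text
plate rect mm ((485.0277404785156, 192.8450164794922), (320.1277770996094, 168.10598754882812), 88.46968841552734)
fin 138 [487.61951996 247.36142513 116.60621685] ((488.15618896484375, 248.31781005859375), (13.025869369506836, 54.84031295776367), 88.4814453125)
gauge [489.53258062 327.31426272  50.70560994]
knob 110 [483.4841561  121.59066479  72.13265696] ((483.98736572265625, 122.31767272949219), (45.56978225708008, 14.175283432006836), 29.947555541992188)
foot ((522.1736450195312, -214.26138305664062), (202.28506469726562, 168.5574188232422), 1.4054845571517944)
pad 256 [ 474.32009659 -186.99913121  252.13662086]
cheek 275 [ 549.84638664 -228.03374423  103.53310576]
```

View pics/crop.png

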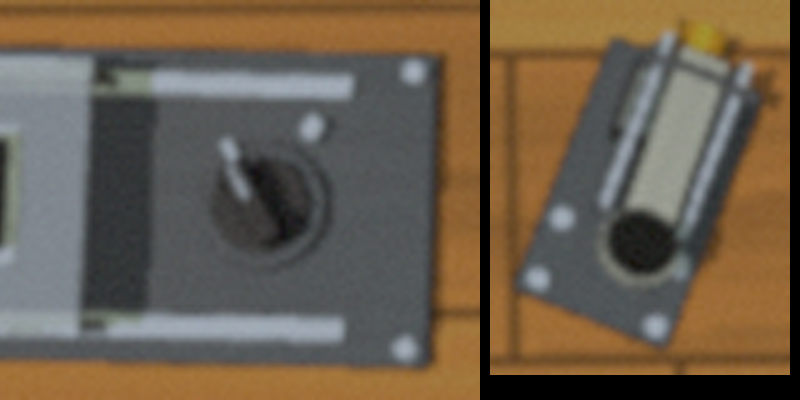

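The crop shows the pointer tip at (225,142), up and left of the knob centre. The light set mark is at (312,127), clockwise of the pointer. The valve's lever slopes toward the pad at lower left, (640,243) in the crop.

Run:
```python
from h import *
c=load('top'); im=c['color']; P=cloud(c)
g=cv2.cvtColor(im,cv2.COLOR_BGR2GRAY).astype(float)
K=np.array([483.5,122.7])
def blob(u0,u1,v0,v1,z):
    s=g[v0:v1,u0:u1]; w=np.clip(s-120,0,None); vv,uu=np.mgrid[v0:v1,u0:u1]
    u,v=(w*uu).sum()/w.sum(),(w*vv).sum()/w.sum(); p=onplane(c,u,v,z)[:2]*1000; d=p-K
    print(u,v,'world',p,'r',np.hypot(*d),'ang',np.degrees(np.arctan2(d[1],d[0])))
blob(262,272,211,220,0.034)
p=onplane(c,165+(195+225)/5,190+142/5,.035)[:2]*1000-K; print('ptr',p,np.hypot(*p),np.degrees(np.arctan2(p[1],p[0])))
m=(P[...,2]>0.028)&(P[...,2]<0.04); m[:212]=0;m[222:]=0;m[:,:262]=0;m[:,273:]=0
print('mark depth',m.sum(),P[m].mean(0)*1000)
roi=np.zeros((400,640),bool); roi[180:255,355:412]=1
v=roi&(P[...,2]>0.135)&(P[...,2]<.16); 
x=P[v]*1000; print('pad hi',len(x),x.mean(0)); x=x[x[:,1]>-185-40]; 
t=roi&(P[...,2]>0.138)&(P[...,2]<.158)&(g<60); print('dark pad',t.sum(),P[t].mean(0)*1000, np.median(P[t],0)*1000)
hsv=cv2.cvtColor(im,cv2.COLOR_BGR2HSV)
f=roi&(P[...,2]>0.006)&(P[...,2]<.018)&(hsv[...,1]<80); f[:, :357]=0
f=cv2.morphologyEx(f.astype(np.uint8),cv2.MORPH_OPEN,np.ones((2,2)))>0
print('foot',cv2.minAreaRect((P[f][:,:2]*1000).astype(np.float32)))
k=roi&(P[...,2]>0.098)&(P[...,2]<.110)&(hsv[...,1]<80); print('cheeks',k.sum(),cv2.minAreaRect((P[k][:,:2]*1000).astype(np.float32)))
tt,M=tool([.4835,.1227,.15]); print(tt,M.round(3).tolist())
```

```text
265.7609649122807 215.0109649122807 world [524.19888631  97.86434247] r 47.67818402511529 ang -31.39276986559444
ptr [31.88716606 19.64013353] 37.45031648004902 31.629994160073412
mark depth 27 [520.30956636  98.93772569  33.52303711]
pad hi 231 [ 480.67503011 -198.97983719  147.42507303]
dark pad 119 [ 480.04818751 -198.58124794  149.3861131 ] [ 480.15065892 -198.48460853  149.46092387]
foot ((477.60089111328125, -191.48953247070312), (116.79676818847656, 234.1187286376953), 54.80428695678711)
cheeks 280 ((537.8707275390625, -223.226318359375), (60.997764587402344, 95.26055908203125), 67.68092346191406)
[ 486.70583556 -465.44284411   81.34300918] [[0.892, 0.452, -0.001], [0.452, -0.892, 0.002], [0.0, -0.002, -1.0]]
```

```bash
python3 -m handwheel '[[33,-32,0,-0.149,1],[66,-64,0,-0.298,1],[99,-96,0,-0.447,1],[132,-128,0,-0.596,1],[165,-160,0,-0.745,1],[198,-192,0,-0.894,0.6],[231,-224,0,-1.043,0.6],[264,-256,0,-1.19,0.6]]'
cat >> h.py <<'E'
def go(p,ang):
    "tool-axis shift (mm) and z turn to bring TCP to p (mm) with tool x at world angle ang (deg), mod 360"
    t,M=tool(np.array(p)/1000); a=np.degrees(np.arctan2(M[1,0],M[0,0])); s=sensors.get_state()
    d=(a-ang+180)%360-180
    print('shift',t.round(1),'turn',round(np.radians(d),3),'| tool ang',a.round(2),'tcp',(s['tcp_pos']*1000).round(1),'q6',s['joint_pos'][5].round(2),'t',s['clock'],'F',s['wrist_force'].round(1),'gap',s['finger_gap'].round(4),'grip',s['grip_force'])
E
python3 -c "
from h import *
go([483.7,122.6,160],210)"
```

```text
clock: 0.9
tcp_pos: [0.3796, -0.1635, 0.2311]
orientation: [-0.0, 0.673, 0.739, -0.0]
wrist_force: [1.3, -0.5, -0.9]
finger_gap: 0.0513
grip_force: 0.0Traceback (most recent call last):
  File "<string>", line 3, in <module>
    go([483.7,122.6,160],210)
    ~~^^^^^^^^^^^^^^^^^^^^^^^
  File "h.py", line 30, in go
    print('shift',t.round(1),'turn',round(np.radians(d),3),'| tool ang',a.round(2),'tcp',(s['tcp_pos']*1000).round(1),'q6',s['joint_pos'][5].round(2),'t',s['clock'],'F',s['wrist_force'].round(1),'gap',s['finger_gap'].round(4),'grip',s['grip_force'])
                                                                                                                                                                                                         ^^^^^^^^^^^^^^^^^^^^^
AttributeError: 'float' object has no attribute 'round'
```

```bash
sed -i "s/s\['finger_gap'\].round(4)/round(s['finger_gap'],4)/" h.py
python3 -c "
from h import *
go([483.7,122.6,160],210)"
```

```text
shift [275.1 130.3  71.1] turn -2.001 | tool ang 95.36 tcp [ 379.6 -163.5  231.1] q6 0.88 t 0.9 F [ 1.3 -0.5 -0.9] gap 0.0513 grip 0.0
```

```bash
python3 -m handwheel '[[35,16,0,-0.149,0.6],[70,32,0,-0.298,0.6],[105,48,0,-0.447,0.6],[140,64,10,-0.596,0.6],[175,82,25,-0.745,0.6],[210,99,40,-0.894,0.6],[245,116,60,-1.043,0.6],[275,130,71,-1.19,0.6]]'; 
python3 -c "
from h import *
go([483.7,122.6,110],210)"
```

```text
clock: 1.7
tcp_pos: [0.4844, 0.1219, 0.1585]
orientation: [-0.001, 0.142, 0.99, -0.0]
wrist_force: [0.2, -0.9, 0.7]
finger_gap: 0.0513
grip_force: 0.0
shift [ 0.8  0.5 48.5] turn -0.809 | tool ang 163.62 tcp [484.4 121.9 158.5] q6 0.37 t 1.7 F [ 0.2 -0.9  0.7] gap 0.0513 grip 0.0
```

```bash
python3 -m handwheel '[[0,0,0,-0.14,0.6],[0,0,0,-0.28,0.6],[0,0,0,-0.42,0.6],[0,0,0,-0.56,0.6],[0,0,0,-0.7,0.6],[0,0,0,-0.809,0.6],[0,0,0,-0.809,0.6]]'; 
python3 -c "
from h import *
go([483.7,122.6,45],210)
c=grab('wrist'); cv2.imwrite('pics/w1.png',c['color']); print(c['xyz'],R(c).round(2).tolist())
K=np.array([.4835,.1227]); a=np.radians(-31.5)
print('knob',proj(c,[*K,.073]),'mark',proj(c,[K[0]+.052*np.cos(a),K[1]+.052*np.sin(a),.034]))
"
```

```text
clock: 2.4
tcp_pos: [0.4846, 0.12, 0.1599]
orientation: [-0.0, -0.255, 0.967, 0.0]
wrist_force: [0.3, -0.2, -0.1]
finger_gap: 0.0512
grip_force: 0.0
shift [ -0.6   2.7 114.9] turn -0.007 | tool ang -150.41 tcp [484.6 120.  159.9] q6 -0.43 t 2.4 F [ 0.3 -0.2 -0.1] gap 0.0512 grip 0.0
[0.41218917 0.07903984 0.30370424] [[-0.49, 0.82, 0.28], [0.87, 0.47, 0.16], [-0.0, 0.32, -0.95]]
knob (np.float64(325.9396442360554), np.float64(206.5630505428688)) mark (np.float64(274.5545764447205), np.float64(218.11241469374528))
```

View pics/w1.png

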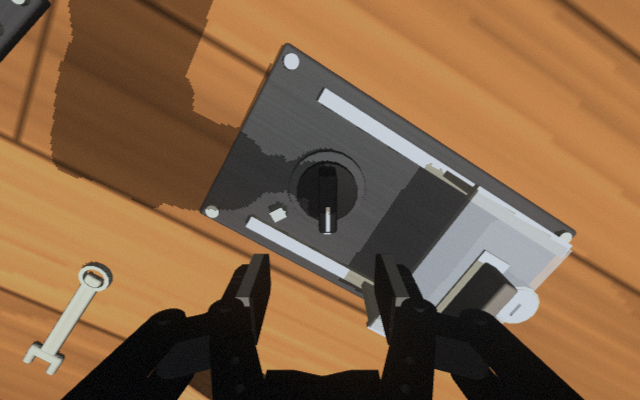

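The wrist view shows the bar upright between the fingers, with its top about (327,168–205), the white pointer tip at (327,233), and the mark block at (278,214). I'll refine the angles from this.

Run:
```python
from h import *
c=load('wrist'); g=cv2.cvtColor(c['color'],cv2.COLOR_BGR2GRAY); P=cloud(c)*1000
m=(g>130).astype(np.uint8); m[:202]=0;m[226:]=0;m[:,:264]=0;m[:,292:]=0
vv,uu=np.nonzero(m); print('mark px',len(uu),uu.mean(),vv.mean()); 
d=P[m>0]; d=d[np.abs(d[:,2]-34)<4]; print('mark xyz',d.mean(0),cv2.minAreaRect(d[:,:2].astype(np.float32)))
b=(P[...,2]>65)&(P[...,2]<82); b[:150]=0;b[250:]=0;b[:,:290]=0;b[:,370:]=0
r=cv2.minAreaRect(P[b][:,:2].astype(np.float32)); print('bar',b.sum(),P[b].mean(0),r)
p=(g>150).astype(np.uint8); p[:200]=0;p[236:]=0;p[:,:315]=0;p[:,340:]=0
vv,uu=np.nonzero(p); i=vv>vv.max()-2; print('tip px',uu[i].mean(),vv.max()); t=onplane(c,uu[i].mean(),vv.max()+.5,.035)*1000
K=P[b].mean(0)[:2]
for K in (P[b].mean(0)[:2],np.array(r[0]),np.array([483.2,122.8])):
  for q in (t,d.mean(0)): e=q[:2]-K; print(K,np.hypot(*e),np.degrees(np.arctan2(e[1],e[0])))
```

```text
mark px 163 277.22085889570553 215.04907975460122
mark xyz [522.56013691  96.67430443  35.1675569 ] ((522.267333984375, 96.85287475585938), (10.01502513885498, 13.03800106048584), 56.975467681884766)
bar 1104 [479.75676532 122.2088856   73.77010211] ((481.1958923339844, 123.303466796875), (46.24057388305664, 13.856104850769043), 29.42182159423828)
tip px 327.0 233
[479.75676532 122.2088856 ] 43.25097158363516 29.71350494548391
[479.75676532 122.2088856 ] 49.84118231086992 -30.818416288495012
[481.19589233 123.3034668 ] 41.45920410922613 29.38550783121447
[481.19589233 123.3034668 ] 49.19464419355478 -32.77231994211245
[483.2 122.8] 39.98528774452107 31.42365528929597
[483.2 122.8] 47.24163784451417 -33.57462727480128
```

```bash
python3 -m handwheel '[[0,3,40,0,0.6],[0,3,75,0,0.6],[0,3,100,0,0.6],[0,3,112,0,0.6],[0,3,113,0,0.6],[0,3,113,0,0.6]]'; 
python3 -c "
from h import *
go([482.5,123,46],209.5)"
```

```text
clock: 3.05
tcp_pos: [0.4841, 0.1226, 0.0479]
orientation: [0.0, -0.255, 0.967, -0.0]
wrist_force: [0.4, -0.1, -0.1]
finger_gap: 0.0515
grip_force: 0.0
shift [1.2 1.1 1.9] turn 0.0 | tool ang -150.47 tcp [484.1 122.6  47.9] q6 -0.43 t 3.05 F [ 0.4 -0.1 -0.1] gap 0.0515 grip 0.0
```

```bash
python3 -m handwheel '[[1,1,1,0,0.3],[1,1,1,0,0.1],[1,1,1,0,0],[1,1,1,0,0],[1,1,1,0,0],[1,1,1,0,0]]' 40; 
python3 -c "
from h import *
go([482.5,123,46],209.5-62.3)"
```

```text
clock: 3.65
tcp_pos: [0.4827, 0.1235, 0.0474]
orientation: [0.001, -0.255, 0.967, 0.0]
wrist_force: [-1.7, 2.1, 6.6]
finger_gap: 0.0135
grip_force: 40.2
shift [ 0.4 -0.3  1.4] turn 1.089 | tool ang -150.41 tcp [482.7 123.5  47.4] q6 -0.43 t 3.65 F [-1.7  2.1  6.6] gap 0.0135 grip 40.168254375457764
```

```bash
python3 -m handwheel '[[0,0,-1,0.14,0],[0,0,-1,0.28,0],[0,0,-1,0.42,0],[0,0,-1,0.56,0],[0,0,-1,0.7,0],[0,0,-1,0.84,0],[0,0,-1,0.98,0],[0,0,-1,1.087,0]]' && python3 -m handwheel '[[0,0,0,0,0],[0,0,0,0,0]]'
python3 -c "
from h import *
go([482.5,123,46],209.5-62.3)"
```

```text
clock: 4.45
tcp_pos: [0.4826, 0.1223, 0.0475]
orientation: [0.001, 0.284, 0.959, -0.001]
wrist_force: [0.7, -1.4, -0.7]
finger_gap: 0.0132
grip_force: 40.2
clock: 4.65
tcp_pos: [0.4826, 0.1223, 0.0475]
orientation: [0.001, 0.281, 0.96, -0.001]
wrist_force: [1.2, -4.1, -1.4]
finger_gap: 0.013
grip_force: 40.2
shift [0.4 0.5 1.5] turn 0.004 | tool ang 147.4 tcp [482.6 122.3  47.5] q6 0.66 t 4.65 F [ 1.2 -4.1 -1.4] gap 0.013 grip 40.20114183425903
```

Turned as planned. Next I'll open, rise clear and check with the wrist camera.

```bash
python3 -m handwheel '[[0,0,0,0,0.5],[0,0,0,0,0.6],[0,0,0,0,0.6],[0,0,-40,0,0.6],[0,0,-85,0,0.6],[0,0,-112,0,0.6],[0,0,-112,0,0.6],[0,0,-112,0,0.6]]'
python3 - <<'E'
from h import *
c=grab('wrist'); cv2.imwrite('pics/w2.png',c['color']); P=cloud(c)*1000
b=(P[...,2]>65)&(P[...,2]<82)&(np.hypot(P[...,0]-482,P[...,1]-123)<35)
r=cv2.minAreaRect(P[b][:,:2].astype(np.float32)); print('bar',r)
g=cv2.cvtColor(c['color'],cv2.COLOR_BGR2GRAY)
mk=(np.abs(P[...,2]-35)<3)&(np.hypot(P[...,0]-522.5,P[...,1]-96.7)<12)&(g>110)
d=P[mk]; e=d.mean(0)[:2]-np.array(r[0]); print('mark',mk.sum(),d.mean(0),np.hypot(*e),np.degrees(np.arctan2(e[1],e[0])))
print('px',np.argwhere(mk).mean(0),np.argwhere(b).mean(0))
E
```

```text
clock: 5.45
tcp_pos: [0.4825, 0.1232, 0.1598]
orientation: [0.001, 0.281, 0.96, 0.0]
wrist_force: [0.7, -0.1, -0.9]
finger_gap: 0.0511
grip_force: 0.0
bar ((481.2690124511719, 123.50946044921875), (13.630123138427734, 45.32246017456055), 57.58601760864258)
mark 120 [522.44437923  96.41973562  35.35411156] 49.287564563627555 -33.34135582528676
px [241.29166667 320.6       ] [202.43726937 321.25922509]
```

View pics/w2.png

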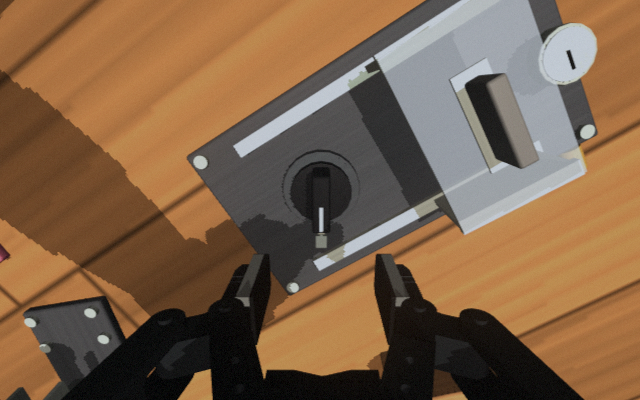

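The pointer at (321,232) now lies directly in front of the mark block at (321,241). The bar is at -32.4° and the mark at -33.3°, which is under 1 mm at the tip. On to the hood.

Run:
```python
from h import *
c=load('wrist'); P=cloud(c)*1000
f=(P[...,2]>113)&(P[...,2]<124)&(np.hypot(P[...,0]-488,P[...,1]-248)<45)
print('fin',f.sum(),cv2.minAreaRect(P[f][:,:2].astype(np.float32)))
go([487,248,160],178.5)
```

```text
fin 2496 ((484.931884765625, 248.90370178222656), (12.49639892578125, 55.85782241821289), 88.2550277709961)
shift [ 63.  108.   -1.3] turn -0.544 | tool ang 147.32 tcp [481.7 123.1 158.7] q6 0.66 t 5.5 F [0.3 0.3 0.1] gap 0.0512 grip 0.0
```

```bash
python3 -m handwheel '[[20,36,0,-0.14,0.6],[40,72,0,-0.28,0.6],[63,108,0,-0.42,0.6],[63,108,0,-0.544,0.6],[63,108,30,-0.544,0.6],[63,108,50,-0.544,0.6],[63,108,50,-0.544,0.6]]'
python3 -c "
from h import *
go([486.5,248.6,97],178.4)"
```

```text
clock: 6.2
tcp_pos: [0.4838, 0.247, 0.1046]
orientation: [-0.004, 0.013, 1.0, -0.002]
wrist_force: [-0.8, -1.0, 0.2]
finger_gap: 0.0515
grip_force: 0.0
shift [-2.7  1.7  7.6] turn 0.002 | tool ang 178.5 tcp [483.8 247.  104.6] q6 0.35 t 6.2 F [-0.8 -1.   0.2] gap 0.0515 grip 0.0
```

```bash
python3 -m handwheel '[[0,0,0,0,0.6],[0,0,0,0,0.6]]' >/dev/null;  python3 -c "
from h import *
go([486.5,248.6,97],178.4)"
```

```text
shift [ 1.4  0.6 12.8] turn 0.001 | tool ang 178.46 tcp [487.9 247.9 109.8] q6 0.35 t 6.4 F [ 0.  -0.9 -0.1] gap 0.0512 grip 0.0
```

```bash
python3 -m handwheel '[[1,1,8,0,0.4],[1,1,12,0,0.2],[1,1,12,0,0],[1,1,12,0,0],[1,1,12,0,0],[1,1,12,0,0]]' 40;  python3 -c "
from h import *
go([483.1,123.2,97],178.4)"
```

```text
clock: 7.0
tcp_pos: [0.4861, 0.2488, 0.0968]
orientation: [-0.001, 0.013, 1.0, -0.0]
wrist_force: [-0.0, 0.6, -5.5]
finger_gap: 0.0112
grip_force: 40.9
shift [-4.000e-01 -1.256e+02 -1.000e-01] turn 0.001 | tool ang 178.46 tcp [486.1 248.8  96.8] q6 0.35 t 7.0 F [-0.   0.6 -5.5] gap 0.0112 grip 40.94114363193512
```

```bash
python3 -m handwheel '[[0,-10,0,0,0],[0,-28,0,0,0],[0,-48,0,0,0],[0,-68,0,0,0],[0,-88,0,0,0],[0,-106,0,0,0],[0,-116,0,0,0],[0,-119,0,0,0]]' && python3 -m handwheel '[[0,-1,0,0,0],[0,-3,0,0,0],[0,-4,0,0,0],[0,-4,0,0,0]]';  python3 -c "
from h import *
go([483.1,123.2,97],178.4)"
```

```text
clock: 7.8
tcp_pos: [0.4828, 0.1291, 0.0968]
orientation: [-0.001, 0.014, 1.0, 0.0]
wrist_force: [0.4, 3.0, -10.4]
finger_gap: 0.011
grip_force: 40.3
clock: 8.2
tcp_pos: [0.4827, 0.1263, 0.0968]
orientation: [-0.001, 0.013, 1.0, -0.0]
wrist_force: [1.4, 1.6, -13.1]
finger_gap: 0.011
grip_force: 39.9
shift [-0.4 -3.1 -0.2] turn 0.002 | tool ang 178.5 tcp [482.7 126.3  96.8] q6 0.12 t 8.2 F [  1.4   1.6 -13.1] gap 0.011 grip 39.85226511955261
```

```bash
python3 -m handwheel '[[0,-1,0.5,0,0],[0,-2,0.5,0,0],[0,-3,0.5,0,0],[0,-3,0.5,0,0]]' && python3 -m handwheel '[[0,-1,0,0,0],[0,-2,0,0,0],[0,-2,0,0,0]]'
```

```text
clock: 8.6
tcp_pos: [0.4827, 0.1229, 0.0968]
orientation: [-0.0, 0.013, 1.0, -0.0]
wrist_force: [-2.1, 2.2, -8.9]
finger_gap: 0.011
grip_force: 40.6
clock: 8.9
tcp_pos: [0.4827, 0.1228, 0.0968]
orientation: [-0.0, 0.013, 1.0, 0.002]
wrist_force: [-2.9, 11.0, -9.4]
finger_gap: 0.0114
grip_force: 40.6
```

The hood is at its end stop: the force rose to 11 N with no more travel. Releasing and rising.

```bash
python3 -m handwheel '[[0,0,0,0,0.3],[0,0,0,0,0.4],[0,0,0,0,0.4],[0,0,-40,0,0.4],[0,0,-85,0,0.4],[0,0,-115,0,0.4],[0,0,-115,0,0.4]]'
python3 - <<'E'
from h import *
c=grab('wrist'); P=cloud(c)*1000
f=(P[...,2]>113)&(P[...,2]<124)&(np.hypot(P[...,0]-484,P[...,1]-123)<45)
print('fin',f.sum(),cv2.minAreaRect(P[f][:,:2].astype(np.float32)))
b=(P[...,2]>30)&(P[...,2]<80)&(np.hypot(P[...,0]-482,P[...,1]-123)<32); print(b.sum())
cv2.imwrite('pics/w3.png',c['color'])
go([469.6,-194.2,210],157.7)
E
```

```text
clock: 9.6
tcp_pos: [0.4867, 0.1208, 0.2175]
orientation: [0.005, 0.014, 1.0, 0.0]
wrist_force: [0.0, 0.1, 0.4]
finger_gap: 0.034
grip_force: 0.0
fin 1017 ((481.32281494140625, 123.57537841796875), (11.449685096740723, 55.54483413696289), 88.2311782836914)
0
shift [   7.3 -315.3    4.8] turn 0.362 | tool ang 178.44 tcp [485.4 120.7 214.9] q6 0.11 t 9.65 F [-0.5 -0.3 -0.9] gap 0.0347 grip 0.0
```

View pics/w3.png

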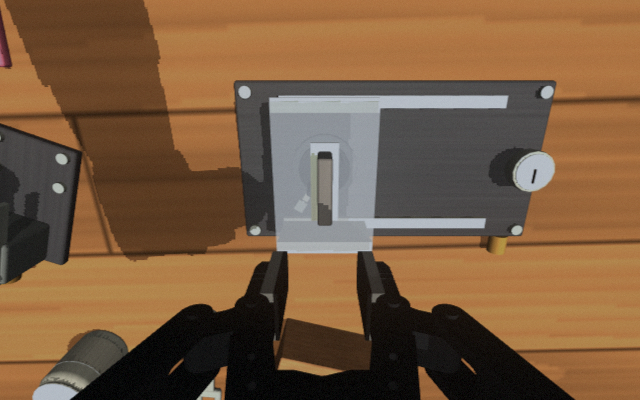

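The wrist view shows the hood centred over the knob, with the fin at (324,188) on the faint skirt circle. The fin travelled 125 mm, from y 248.9 to 123.6, and the knob is at 123.5. On to the valve with the fingers shut.

```bash
python3 -m handwheel '[[0,-40,0,0.06,0.2],[0,-85,0,0.12,0],[0,-130,0,0.18,0],[0,-175,0,0.24,0],[0,-220,0,0.3,0],[0,-265,0,0.362,0],[0,-310,0,0.362,0],[0,-316,0,0.362,0]]'
python3 -m handwheel '[[0,0,0,0,0],[0,0,0,0,0]]'
python3 - <<'E'
from h import *
c=grab('wrist'); P=cloud(c)*1000; im=c['color']; cv2.imwrite('pics/w4.png',im)
g=cv2.cvtColor(im,cv2.COLOR_BGR2GRAY); hsv=cv2.cvtColor(im,cv2.COLOR_BGR2HSV)
t=(P[...,2]>140)&(P[...,2]<158)&(np.hypot(P[...,0]-480,P[...,1]+198)<28)
print('pad',t.sum(),cv2.minEnclosingCircle(P[t][:,:2].astype(np.float32)),P[t].mean(0),np.argwhere(t).mean(0))
k=(P[...,2]>101)&(P[...,2]<108)&(np.hypot(P[...,0]-538,P[...,1]+223)<75)&(hsv[...,1]<90); print('cheeks',k.sum(),cv2.minAreaRect(P[k][:,:2].astype(np.float32)))
go([480,-198.5,160],157.7)
E
```

```text
clock: 10.45
tcp_pos: [0.4741, -0.1996, 0.2105]
orientation: [-0.0, 0.196, 0.981, -0.001]
wrist_force: [0.9, 0.5, 0.1]
finger_gap: -0.0002
grip_force: 0.0
clock: 10.65
tcp_pos: [0.4741, -0.1941, 0.211]
orientation: [-0.001, 0.193, 0.981, 0.0]
wrist_force: [0.1, -0.0, 0.1]
finger_gap: -0.0004
grip_force: 0.0
pad 2213 ((476.7274475097656, -198.15196228027344), 20.088050842285156) [ 474.05098182 -196.98688126  150.00028558] [220.34342521 317.93176683]
cheeks 379 ((527.6876831054688, -221.3280029296875), (48.64471435546875, 77.70333862304688), 61.85020446777344)
shift [-7.2 -2.3 51.2] turn 0.001 | tool ang 157.78 tcp [ 474.2 -193.7  211.3] q6 -0.16 t 10.7 F [ 0.   0.1 -0.2] gap 0.0001 grip 0.0
```

View pics/w4.png

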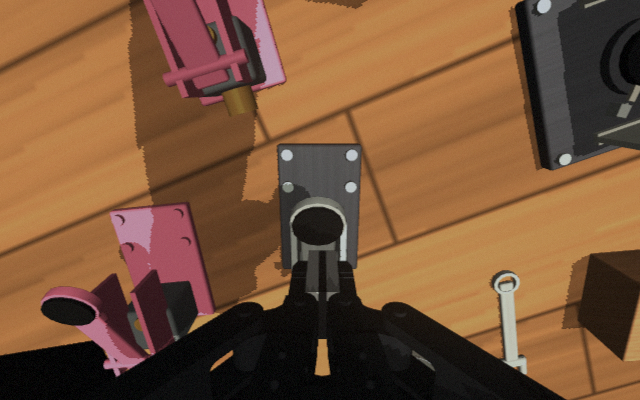

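The pad at (318,222) sits ahead of the closed fingers, in line with the tool, and the pink look-alikes are well clear. I'll press along the pad's arc to a little short of level first.

```bash
python3 -m handwheel '[[-6,-2,30,0,0],[-6,-2,55,0,0],[-5,-2,63,0,0],[-1,-2,72,0,0],[2,-2,82,0,0],[4,-2,90,0,0],[4,-2,92,0,0],[4,-2,92,0,0]]' 40
python3 - <<'E'
from h import *
go([468,-193.7,108],157.7)
for n in ('side','top','wrist'):
    c=grab(n); P=cloud(c)*1000; cv2.imwrite(f'pics/{n}5.png',c['color']); hsv=cv2.cvtColor(c['color'],cv2.COLOR_BGR2HSV)
    piv=np.array([565.5,-233.5]); a=np.array([-.926,.378]); q=P[...,:2]-piv
    s=q@a; w=np.abs(q@np.array([.378,.926]))
    m=(w<14)&(s>20)&(s<130)&(P[...,2]>85)&(P[...,2]<160)&(hsv[...,1]<80)
    for lo in range(20,130,10):
        k=m&(s>=lo)&(s<lo+10); 
        if k.sum()>3: print(n,lo,k.sum(),np.percentile(P[...,2][k],[10,50,90]).round(1))
E
```

```text
clock: 11.5
tcp_pos: [0.4704, -0.1944, 0.1206]
orientation: [0.0, 0.193, 0.981, 0.0]
wrist_force: [-1.8, 2.9, 5.9]
finger_gap: -0.0002
grip_force: 2.8
shift [ 2.5 -0.3 12.6] turn 0.001 | tool ang 157.78 tcp [ 470.4 -194.4  120.6] q6 -0.16 t 11.5 F [-1.8  2.9  5.9] gap -0.0002 grip 2.75426440872252
side 20 24 [105.5 107.6 109.2]
side 30 24 [106.1 108.6 110.5]
side 40 25 [107.2 109.9 111.2]
side 50 23 [108.4 111.1 112.6]
side 60 26 [107.8 112.2 113.9]
side 70 18 [111. 113. 115.]
side 80 10 [112.4 114.4 115.8]
side 90 12 [118.8 121.5 144. ]
side 100 34 [122.2 134.  153.3]
side 110 112 [119.  133.1 154.2]
side 120 19 [113.3 117.  121.6]
wrist 20 148 [107.6 108.3 109.2]
wrist 30 117 [108.7 109.5 110.1]
wrist 40 84 [109.9 110.6 111.2]
wrist 90 111 [158.7 159.4 159.9]
wrist 100 1021 [121.9 142.3 159.2]
wrist 110 2663 [119.5 132.8 156.6]
wrist 120 413 [113.1 117.5 120. ]
```

```bash
python3 -m handwheel '[[1,0,4,0,0],[1,0,8,0,0],[1,0,11,0,0],[1,0,12.5,0,0],[1,0,12.5,0,0],[1,0,12.5,0,0]]'
python3 - <<'E'
from h import *
go([468,-193.7,108],157.7)
for n in ('side','wrist'):
    c=grab(n); P=cloud(c)*1000; hsv=cv2.cvtColor(c['color'],cv2.COLOR_BGR2HSV)
    piv=np.array([565.5,-233.5]); a=np.array([-.926,.378]); q=P[...,:2]-piv
    s=q@a; w=np.abs(q@np.array([.378,.926]))
    m=(w<14)&(s>15)&(s<88)&(P[...,2]>85)&(P[...,2]<125)&(hsv[...,1]<80)
    if n=='wrist': m&=s<50
    x,z=s[m],P[...,2][m]; p=np.polyfit(x,z,1); i=np.abs(z-np.polyval(p,x))<3; p=np.polyfit(x[i],z[i],1); print(n,m.sum(),'slope',p, 'z at 40',np.polyval(p,40))
    if n=='side': 
        u,v=proj(c,[.5,-.205,.1]); u,v=int(u),int(v); cv2.imwrite('pics/s6.png',cv2.resize(c['color'][v-50:v+50,u-60:u+60],None,fx=5,fy=5,interpolation=cv2.INTER_CUBIC))
E
```

```text
clock: 12.25
tcp_pos: [0.4691, -0.1941, 0.1084]
orientation: [0.0, 0.193, 0.981, 0.0]
wrist_force: [-2.4, 3.9, 6.9]
finger_gap: 0.0002
grip_force: 3.4
shift [ 1.2 -0.1  0.4] turn 0.001 | tool ang 157.77 tcp [ 469.1 -194.1  108.4] q6 -0.16 t 12.25 F [-2.4  3.9  6.9] gap 0.0002 grip 3.421030142053496
side 168 slope [-3.51501220e-03  1.04832318e+02] z at 40 104.69171749860641
wrist 341 slope [1.75854967e-03 1.05349473e+02] z at 40 105.41981464109682
```

View pics/s6.png

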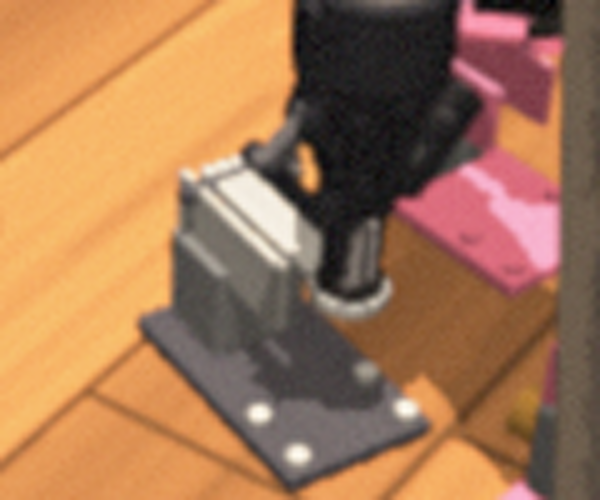

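The lever's top at (270,215) lies flush with the cheek edges and the fingers are down on the pad at (350,295). The depth slope is about 0.00, so the lever is level. I'll hold to settle, check and hand in.

```bash
python3 -m handwheel '[[0,0,0.3,0,0],[0,0,0.3,0,0],[0,0,0.3,0,0],[0,0,0.3,0,0],[0,0,0.3,0,0]]' && python3 -c "
from h import *
print(workorder.hand_in())"
```

```text
clock: 12.85
tcp_pos: [0.4691, -0.1941, 0.1081]
orientation: [0.0, 0.193, 0.981, 0.0]
wrist_force: [-1.5, 3.4, 7.6]
finger_gap: 0.0001
grip_force: 3.5
the job is handed in; nothing more can be done
None
```

I turned the knob to the set mark, slid the hood to its end stop over it, then pressed the valve lever level and handed the job in at 12.85 s with the gripper still holding it; the hand-in returned no verdict.

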